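Strip the stuck covers off the ring stands

TASK

Pull the stuck tin cover off every ring stand on the bench: slide each covered stand along the bench into the red hold-down fork and lift the cover off there, and never lift a stand off the bench with its cover still on. Set all the covers (also one that stands on the bench without a stand), open side down, in one straight row side by side along the middle of the low shelf, and all the bare stands upright in one straight row side by side along the middle of the green mat, squared up with the shelf or mat and with gaps of less than a finger's width (about 15 mm) between neighbours. Leave everything else on the bench alone.

Things in the scene. Friction and masses are not known exactly. Their poses are not given: they have to be found in the camera images.
- stand1: boxwood ring stand (may be absent), 220 g: waxed base plate 80 x 80 x 8 mm (friction 0.25), then a block 50 (x) by 44 mm (y) up to z = 43, then a post 18 mm thick with a pewter ring, up to 65. On the block's y faces sprung clips (20 mm wide, z 20 to 36) stand out 4 mm (5 when free) and squeeze flush. Origin: centre of the underside, z up. Starts under the cover of its number
- cover1: black tin cover with brass bands, 120 g: box open below, 58 x 58 mm outside, 52 inside, 66 high. Origin: centre of its open lower edge, z up. At the start over its stand's block, on the base plate (top 74 mm up), or on the bench if its stand is absent. The clips bind in it: pulling it up takes 5 to 9 N, more than the stand weighs, so a stand not held down comes along
- stand2: boxwood ring stand (may be absent), 220 g: waxed base plate 80 x 80 x 8 mm (friction 0.25), then a block 50 (x) by 44 mm (y) up to z = 43, then a post 18 mm thick with a pewter ring, up to 65. On the block's y faces sprung clips (20 mm wide, z 20 to 36) stand out 4 mm (5 when free) and squeeze flush. Origin: centre of the underside, z up. Starts under the cover of its number
- cover2: black tin cover with brass bands, 120 g: box open below, 58 x 58 mm outside, 52 inside, 66 high. Origin: centre of its open lower edge, z up. At the start over its stand's block, on the base plate (top 74 mm up), or on the bench if its stand is absent. The clips bind in it: pulling it up takes 5 to 9 N, more than the stand weighs, so a stand not held down comes along
- stand3: boxwood ring stand (may be absent), 220 g: waxed base plate 80 x 80 x 8 mm (friction 0.25), then a block 50 (x) by 44 mm (y) up to z = 43, then a post 18 mm thick with a pewter ring, up to 65. On the block's y faces sprung clips (20 mm wide, z 20 to 36) stand out 4 mm (5 when free) and squeeze flush. Origin: centre of the underside, z up. Starts under the cover of its number
- cover3: black tin cover with brass bands, 120 g: box open below, 58 x 58 mm outside, 52 inside, 66 high. Origin: centre of its open lower edge, z up. At the start over its stand's block, on the base plate (top 74 mm up), or on the bench if its stand is absent. The clips bind in it: pulling it up takes 5 to 9 N, more than the stand weighs, so a stand not held down comes along
- stripper: red hold-down fork fixed to the bench. Two rails along x, 90 mm long, 85 mm apart inside, 18 high, each with a steel lip overhanging 10 mm inwards (lip z 12 to 18; 64 mm clear between lips); stop 18 high across the end at x = +45 mm. Open mouth at -x with flared guides to x = -70. Origin: on the bench, mid-way between rails. A stand slid in along +x has its base plate under the lips
- seat (a point): point on the bench inside the fork, 3 mm towards the stop from the fork's origin: a stand centred here is 2 mm short of the stop, with its base plate wholly under the lips; x points from the mouth to the stop
- shelf: low wooden bench shelf, fixed: a board 90 mm (x) by 250 mm (y), its top 40 mm above the bench, open above. Origin: on the bench under the board's centre; y runs along the shelf's length
- mat: dark green mat fixed to the bench, 120 mm (x) by 300 mm (y), 3 mm thick. Origin: centre of its underside; y runs along its length
- bench_block: bystander: steel bench block 80 x 80 x 22 mm; origin under its middle, on the bench
- brush: bystander: brass polishing brush lying flat, 190 mm long along its x, 20 mm high; origin under its middle, on the bench
- ring_mandrel: bystander: tapered boxwood ring mandrel lying flat, 240 mm long along its x, 24 mm high; origin under its middle, on the bench
- polish_jar: bystander: amber jar, 60 mm across, 70 mm high; origin under its middle, on the bench

How it is judged:
At the end, for the whole second after the job is handed in: Covers upright on the shelf, bare stands upright on the mat, at rest, squared within 0.17 rad. Each row: centres within 15 mm (shelf) or 20 mm (mat) of the long centre line and 100 or 112 mm of the middle, under 20 mm of gap to a neighbour (x of cover1 in the frame of shelf between -0.015 and 0.015 m and y of cover1 in the frame of shelf between -0.1 and 0.1 m and z of cover1 in the frame of shelf between 0.035 and 0.046 m and angle between each of cover1, cover2, cover3, stand1, stand2, stand3's own z axis and vertical below 0.1 rad and (angle between the x axis of cover1 and the x axis of shelf, either way round below 0.17 rad or angle between the x axis of cover1 and the y axis of shelf, either way round below 0.17 rad) and linear speed of each of cover1, cover2, cover3, stand1, stand2, stand3 below 0.02 m/s and (horizontal distance between cover1 and cover2 below 0.078 m or horizontal distance between cover1 and cover3 below 0.078 m) and x of cover2 in the frame of shelf between -0.015 and 0.015 m and y of cover2 in the frame of shelf between -0.1 and 0.1 m and z of cover2 in the frame of shelf between 0.035 and 0.046 m and (angle between the x axis of cover2 and the x axis of shelf, either way round below 0.17 rad or angle between the x axis of cover2 and the y axis of shelf, either way round below 0.17 rad) and (horizontal distance between cover2 and cover1 below 0.078 m or horizontal distance between cover2 and cover3 below 0.078 m) and x of cover3 in the frame of shelf between -0.015 and 0.015 m and y of cover3 in the frame of shelf between -0.1 and 0.1 m and z of cover3 in the frame of shelf between 0.035 and 0.046 m and (angle between the x axis of cover3 and the x axis of shelf, either way round below 0.17 rad or angle between the x axis of cover3 and the y axis of shelf, either way round below 0.17 rad) and (horizontal distance between cover3 and cover1 below 0.078 m or horizontal distance between cover3 and cover2 below 0.078 m) and x of stand1 in the frame of mat between -0.02 and 0.02 m and y of stand1 in the frame of mat between -0.112 and 0.112 m and z of stand1 in the frame of mat between -0.002 and 0.008 m and (angle between the x axis of stand1 and the x axis of mat, either way round below 0.17 rad or angle between the x axis of stand1 and the y axis of mat, either way round below 0.17 rad) and (horizontal distance between stand1 and stand2 below 0.1 m or horizontal distance between stand1 and stand3 below 0.1 m) and x of stand2 in the frame of mat between -0.02 and 0.02 m and y of stand2 in the frame of mat between -0.112 and 0.112 m and z of stand2 in the frame of mat between -0.002 and 0.008 m and (angle between the x axis of stand2 and the x axis of mat, either way round below 0.17 rad or angle between the x axis of stand2 and the y axis of mat, either way round below 0.17 rad) and (horizontal distance between stand2 and stand1 below 0.1 m or horizontal distance between stand2 and stand3 below 0.1 m) and x of stand3 in the frame of mat between -0.02 and 0.02 m and y of stand3 in the frame of mat between -0.112 and 0.112 m and z of stand3 in the frame of mat between -0.002 and 0.008 m and (angle between the x axis of stand3 and the x axis of mat, either way round below 0.17 rad or angle between the x axis of stand3 and the y axis of mat, either way round below 0.17 rad) and (horizontal distance between stand3 and stand1 below 0.1 m or horizontal distance between stand3 and stand2 below 0.1 m)); the robot touches nothing.
It fails at once if a stand lifted off the bench (more than 40 mm) with its cover still on ((height (world z) of stand1 above 0.04 m and distance between stand1 and cover1 below 0.035 m) or (height (world z) of stand2 above 0.04 m and distance between stand2 and cover2 below 0.035 m) or (height (world z) of stand3 above 0.04 m and distance between stand3 and cover3 below 0.035 m)).
It fails at once if a bystander disturbed (moved over 40 mm) (distance of any of bench_block, brush, ring_mandrel, polish_jar from where it was at the start of the episode above 0.04 m).
Of stand1, stand2, stand3 only 2 to 3 are there at a start; the rules pass over those that are not, and their reading is None.
At some moment in a run one of stand1, stand2, stand3 may be knocked a few centimetres aside while the robot is not near it.
It also fails if it takes over 210 s, if anything falls off the work surface, if the arm or the gripper's body presses on something with over 40 N, if the wrist force passes 120 N, or if a joint passes its speed limit or range.

ROBOT

A 6-joint arm with a two-finger parallel gripper is mounted at the origin on the work surface. World frame = base frame: x ahead of the robot, y to its left, z up, the work surface at z = 0. Lengths are in m, angles in rad, forces in N, time in s.
With the tool pointing down it reaches from about 0.275 to 0.75 m from the base axis. Payload 10.2 kg.
Tool frame: the origin (TCP) lies midway between the tips of the shut fingers; the grasp point (between the pads) lies 19 mm behind it (env.hold_point_z is the distance from the TCP to the grasp point, in m); x points along the fingers, z is the direction in which the jaws open and shut, and the axes are right-handed (so a half turn about x gives the same grasp; the last joint's range is limited). The gripper opens to 85 mm and grips with 20 to 120 N. Pads are 22 mm wide; open, the fingers measure 114 mm over their backs; the gripper's body (76 mm by 85 mm) begins 54 mm behind the grasp point. The pads swing forward as they close: fully open they stand 13 mm farther back than shut.
Start: joints at [1.103, 0.313, 1.498, -0, 1.331, -0.223], TCP at [0.127, 0.509, 0.231] pointing down, gripper open.
Joint ranges: [-2.94, 2.94], [-0.97, 2.17], [0.19, 2.56], [-1.23, 4.37], [0.02, 3.11], [-2.88, 2.88]. Speed limits (rad/s): [2.39, 2.39, 3.01, 3.14, 3.14, 3.14].

INTERFACE

Orientations are given as a unit quaternion [x, y, z, w].
In Python, from bench import env, kinematics, monitor, eyes, job gives the robot as it stands. The module is installed in compiled form; this text tells all that it offers. Calls block until the motion is done:
- env.reach(position, orientation): joint-space move of the TCP to a pose.
- env.movel(position, velocity=0.15, frame=None, guard=None): straight line of the TCP; frame=None keeps the orientation; velocity is the mean speed in m/s. With guard (N) it stops when the force on the tool has changed by that much, and returns True; else False.
- env.set_joints(angles): joint-space move.
- env.release() and env.close_gripper(effort=None): open the fingers fully, or close them until they stop; effort is the grip in N (None keeps the last).
- env.hold(seconds).
- kinematics.ik(position, orientation): joint angles nearest the present ones, or None.
- monitor.sense(): the state.
- eyes.grab_frame(name): name is "scene" or "top" or "wrist"; returns a dict with "frame" (384x512x3 uint8, red, green, blue), "mtx" (3x3 intrinsics, pixels), "k1" (the pictures are not rectified: a ray, as slopes to the right and down, at radius r is drawn at 1 + k1 r^2 times it, then the intrinsics apply), "view" (4x4, takes a point from world to camera coordinates). Camera axes: x right, y down, z forward; pixel columns grow to the right and rows downward; lengths in m; the calibration is good to about 2 mm. A picture is of the moment at which its call begins. There is no depth.
A pose or a line that the arm cannot do raises env.MotionError and nothing moves.
- job.hand_in(): hands the job in, once; it reports no verdict.
The state is a dict: "clock": time; "joints": joint angles; "qvel": joint speeds; "joint_efforts": joint torques, N m; "position": TCP position; "ee_rot": TCP orientation; "contact_force": force on the tool from outside, world axes, zero at the start; "ft_torque": the same for the moment, N m; "finger_gap": opening from 0.0 (shut) to 1.0 (fully open).
Only numpy, scipy, OpenCV 4.12 (cv2) and the standard library are available. Lean on these libraries where they do the work, as an engineer would, in place of code of your own. Each camera call takes 0.05 s, during which the arm holds its last target. There are 200 camera calls.

## Working session

There is one attempt and no reset: what is moved stays moved. The work goes in short steps, each a Python script; the robot and the scene stay as the last script left them, time stands still between calls to the robot, and variables do not carry over. Pictures are saved under pics/ and viewed, about 12 in all and at most 16, crops included, and the job is handed in when it is done.

```bash
ls && mkdir -p pics && python3 - <<'E'
from bench import env, kinematics, monitor, eyes, job
import cv2, numpy as np
for n in ("top","scene"):
    f=eyes.grab_frame(n); cv2.imwrite(f"pics/{n}0.png",cv2.resize(f["frame"][:,:,::-1],(800,600),interpolation=cv2.INTER_CUBIC))
    np.set_printoptions(precision=3,suppress=True); print(n,f["mtx"],f["k1"],f["view"])
s=monitor.sense(); print(s["clock"],s["ee_rot"],s["finger_gap"],env.hold_point_z)
E
```

```text
pics
top [[389.799   0.    258.134]
 [  0.    389.799 189.443]
 [  0.      0.      1.   ]] -0.12554585529271545 [[ 0.029 -0.999 -0.014  0.067]
 [-0.99  -0.026 -0.136  0.555]
 [ 0.136  0.018 -0.991  0.925]
 [ 0.     0.     0.     1.   ]]
scene [[381.531   0.    250.891]
 [  0.    381.531 183.439]
 [  0.      0.      1.   ]] -0.08391242391142256 [[-0.484  0.875  0.022  0.223]
 [ 0.573  0.335 -0.748 -0.316]
 [-0.662 -0.35  -0.663  1.454]
 [ 0.     0.     0.     1.   ]]
0.1 [-0.435  0.558  0.435  0.557] 0.9993321645102466 0.0187
```

View pics/top0.png

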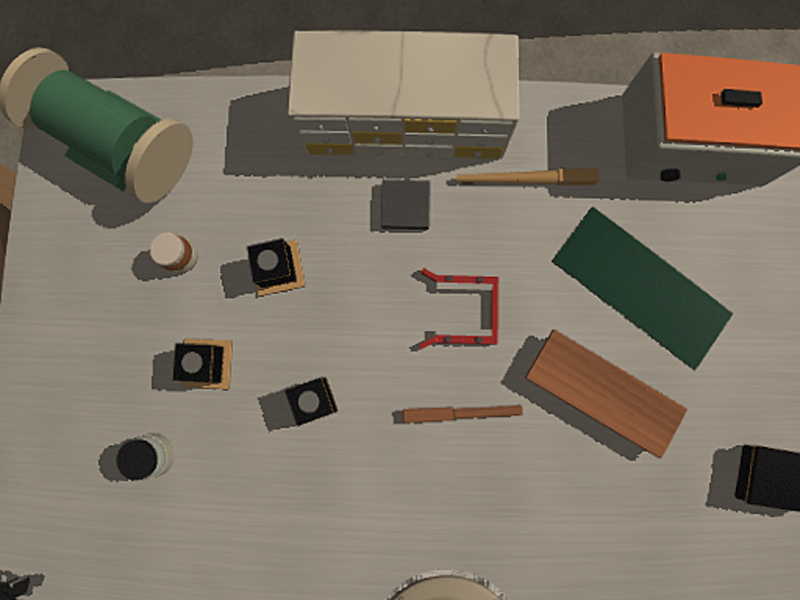

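View pics/scene0.png

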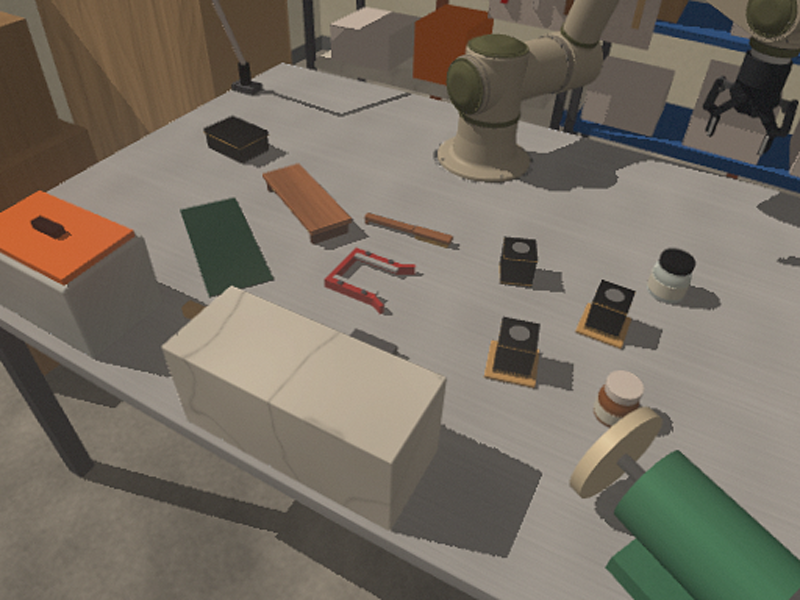

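```bash
cat > h.py <<'E'
from bench import env, kinematics, monitor, eyes, job
import cv2, numpy as np
from scipy.spatial.transform import Rotation as R
np.set_printoptions(precision=4,suppress=True)
def rot(yaw):
    "tool x down, jaw axis (tool z) at horizontal angle yaw"
    x=np.array([0,0,-1.]); z=np.array([np.cos(yaw),np.sin(yaw),0]); 
    return R.from_matrix(np.c_[x,np.cross(z,x),z]).as_quat()
def grab(n):
    f=eyes.grab_frame(n); f["hsv"]=cv2.cvtColor(f["frame"],cv2.COLOR_RGB2HSV); return f
def cast(f,uv,z):
    p=cv2.undistortPoints(np.array(uv,float).reshape(-1,1,2),f["mtx"],np.array([f["k1"],0,0,0]))[:,0]
    d=np.c_[p,np.ones(len(p))]@f["view"][:3,:3]; c=-f["view"][:3,:3].T@f["view"][:3,3]
    return (c+d*((z-c[2])/d[:,2])[:,None])
def proj(f,P):
    P=np.array(P,float).reshape(-1,3); V=f["view"]
    return cv2.projectPoints(P,cv2.Rodrigues(V[:3,:3])[0],V[:3,3],f["mtx"],np.array([f["k1"],0,0,0]))[0][:,0]
def mask(f,lo,hi): return cv2.inRange(f["hsv"],np.array(lo),np.array(hi))
def blobs(m,amin=60,amax=1e9):
    m=cv2.morphologyEx(m,cv2.MORPH_CLOSE,np.ones((3,3)))
    return sorted([c for c in cv2.findContours(m,cv2.RETR_EXTERNAL,cv2.CHAIN_APPROX_NONE)[0] if amin<cv2.contourArea(c)<amax],key=cv2.contourArea,reverse=True)
def rect(f,c,z):
    "min-area rectangle in world of a contour cast on plane z: centre, long side, short side, long-axis angle"
    p=cast(f,c.reshape(-1,2),z)[:,:2].astype(np.float32); p*=1000
    b=cv2.boxPoints(cv2.minAreaRect(cv2.convexHull(p)))/1000; e=b[1]-b[0],b[2]-b[1]
    e=sorted(e,key=np.linalg.norm); return b.mean(0),np.linalg.norm(e[1]),np.linalg.norm(e[0]),np.arctan2(e[1][1],e[1][0])
def save(f,name,boxes=None):
    im=f["frame"][:,:,::-1].copy()
    cv2.imwrite(f"pics/{name}.png",cv2.resize(im,(800,600),interpolation=cv2.INTER_CUBIC))
E
python3 - <<'E'
from h import *
f=grab("top")
for n,u,v in [("mat",411,184),("shelf",388,251),("fork",317,193),("plateA",190,170),("plateB",146,240),("discA",171,167),("blackA",182,160)]: print(n,f["hsv"][v,u])
for n,lo,hi,z,am in [("mat",(60,80,20),(100,255,110),.003,2000),("shelf",(3,80,60),(14,200,230),.04,2000),("red",(0,170,80),(4,255,255),.018,100),("red2",(174,150,80),(180,255,255),.018,50),("plate",(10,110,120),(22,255,255),.008,60)]:
    for c in blobs(mask(f,lo,hi),am): print(n,cv2.contourArea(c),*rect(f,c,z), c.reshape(-1,2).mean(0))
env.reach([.46,-.02,.32],rot(0))
g=grab("wrist"); save(g,"w_fork"); print(g["view"],g["mtx"],g["k1"], monitor.sense()["joints"])
E
```

```text
mat [68 92 61]
shelf [ 11 144 129]
fork [  1 194 141]
plateA [ 16 134 162]
plateB [ 16 146 191]
discA [17 37 96]
blackA [ 18 141  94]
mat 4740.0 [ 0.5839 -0.3167] 0.29843515 0.11803905 0.93853366 [410.7598 183.4685]
mat 3153.0 [0.8601 0.6665] 0.27331135 0.14203282 1.0700454 [58.7991 80.3925]
shelf 4832.0 [ 0.9114 -0.4839] 0.27300605 0.16902901 1.5693154 [467.0769  64.6329]
shelf 3544.0 [ 0.4074 -0.2412] 0.25000495 0.09043501 1.057819 [387.9526 251.6595]
red 186.0 [ 0.5373 -0.0312] 0.109415665 0.07291063 -0.016787935 [309.75   203.5625]
plate 3361.0 [ 0.4075 -0.2522] 0.25592375 0.09067455 1.0532883 [391.1734 252.6694]
plate 1109.0 [ 0.9209 -0.5388] 0.20010896 0.14889216 1.5658971 [485.3204  73.6685]
plate 276.0 [ 0.3715 -0.0173] 0.18591543 0.017412692 -1.5023774 [294.962  264.1076]
plate 244.0 [ 0.7691 -0.0906] 0.18042459 0.019444296 -1.5325831 [326.9225 112.4085]
plate 186.5 [0.4375 0.4025] 0.07978797 0.07789588 1.5707724 [137.7556 229.9778]
plate 172.0 [0.5995 0.2932] 0.07892701 0.0780811 -1.3331498 [183.9386 175.3421]
[[ 1.      0.0006 -0.0006 -0.4601]
 [ 0.0007 -0.9632  0.2688 -0.0784]
 [-0.0004 -0.2688 -0.9632  0.4585]
 [ 0.      0.      0.      1.    ]] [[278.9048   0.     256.7937]
 [  0.     278.9048 192.4866]
 [  0.       0.       1.    ]] -0.019594486475311083 [-0.2976  0.1164  1.5125  0.0001  1.5129 -0.2988]
```

View pics/w_fork.png

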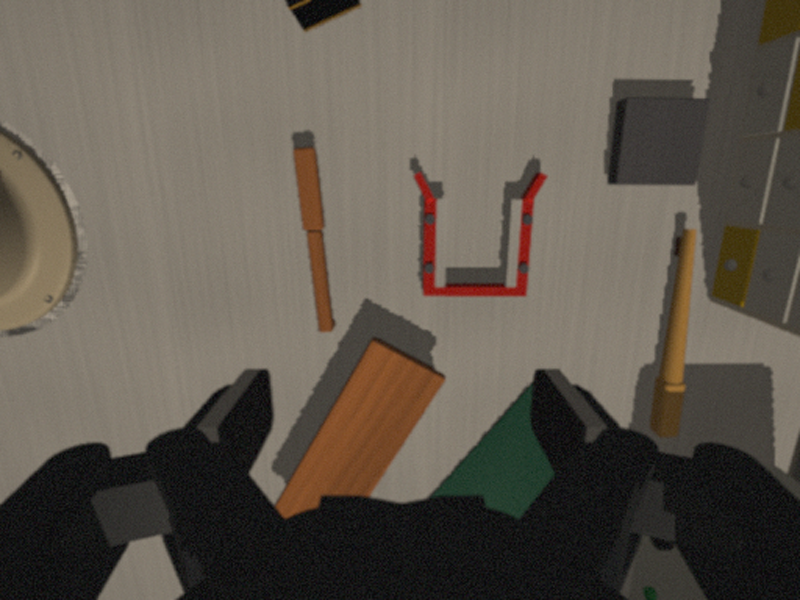

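```bash
python3 - <<'E'
from h import *
env.reach([.545,-.15,.26],rot(0)); g=grab("wrist"); save(g,"w_fork2")
t=grab("top")
for f in (g,t):
    m=mask(f,(0,150,60),(5,255,255))|mask(f,(174,150,60),(180,255,255))
    v,u=np.nonzero(m); P=cast(f,np.c_[u,v],.018)[:,:2]
    P=P[(abs(P[:,0]-.54)<.08)&(abs(P[:,1]+.03)<.09)]
    print(len(P),P.min(0),P.max(0))
    # row-wise extents along y
    for y in np.arange(-.09,.06,.01):
        q=P[abs(P[:,1]-y)<.003,0]
        if len(q): a=q[q<.54]; b=q[q>=.54]; print(round(y,3),[ (round(s.min(),4),round(s.max(),4)) if len(s) else None for s in (a,b)])
    for x in np.arange(.49,.6,.01):
        q=P[abs(P[:,0]-x)<.003,1]
        if len(q): print(" x",round(x,3),q.min(),q.max())
E
```

```text
1947 [ 0.4737 -0.0691] [0.6014 0.0533]
-0.07 [(np.float64(0.4847), np.float64(0.5389)), (np.float64(0.5402), np.float64(0.5904))]
-0.06 [(np.float64(0.4837), np.float64(0.5389)), (np.float64(0.5402), np.float64(0.5902))]
-0.05 [(np.float64(0.484), np.float64(0.4934)), (np.float64(0.5819), np.float64(0.5912))]
-0.04 [(np.float64(0.4935), np.float64(0.4935)), (np.float64(0.5817), np.float64(0.5818))]
-0.03 [(np.float64(0.4836), np.float64(0.4941)), (np.float64(0.5814), np.float64(0.5905))]
-0.02 [(np.float64(0.484), np.float64(0.4932)), (np.float64(0.5811), np.float64(0.5902))]
-0.01 [(np.float64(0.4833), np.float64(0.4936)), (np.float64(0.5809), np.float64(0.5911))]
-0.0 [(np.float64(0.4836), np.float64(0.4939)), (np.float64(0.5819), np.float64(0.5908))]
0.01 [(np.float64(0.4929), np.float64(0.493)), (np.float64(0.5817), np.float64(0.5817))]
0.02 [(np.float64(0.4833), np.float64(0.4934)), (np.float64(0.5814), np.float64(0.5913))]
0.03 [(np.float64(0.4837), np.float64(0.4936)), (np.float64(0.5812), np.float64(0.5922))]
0.04 [(np.float64(0.4782), np.float64(0.4878)), (np.float64(0.5871)
[... 1651 characters left out ...]
.float64(0.4873)), (np.float64(0.5861), np.float64(0.5963))]
0.05 [(np.float64(0.4745), np.float64(0.482)), (np.float64(0.5935), np.float64(0.6013))]
 x 0.49 -0.06675704656740628 0.038392654071418245
 x 0.5 -0.06665109349620069 -0.06157120362061938
 x 0.51 -0.06654886800419266 -0.05894798794336471
 x 0.52 -0.06645036860526918 -0.05884161765551969
 x 0.53 -0.06635559573115865 -0.058738742240215164
 x 0.54 -0.0662645517294887 -0.058639363507086345
 x 0.55 -0.06617724086499066 -0.06107344562965453
 x 0.56 -0.06609366932384605 -0.061006497302654034
 x 0.57 -0.06601384522117981 -0.060920375100245505
 x 0.58 -0.06593777861171654 0.020294773883276135
 x 0.59 -0.06840990071173408 0.04583383570787796
```

View pics/w_fork2.png

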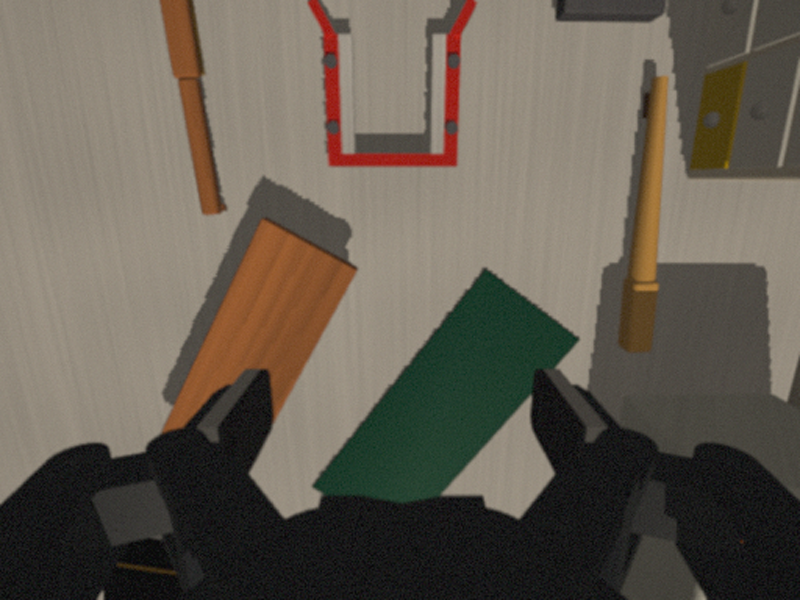

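```bash
cat >> h.py <<'E'
FORK=np.array([.5375,-.0155]); SEAT=FORK+[0,-.003]
SHELF=np.array([.4074,-.2412]); SHY=1.0578   # long-axis angle
MAT=np.array([.5839,-.3167]); MAY=.9385
def wrap(a,ref=0.,per=np.pi): return ref+(a-ref+per/2)%per-per/2
def look(xy,ztop,yaw=0.,h=.25,name=None,lo=(0,0,0),hi=(180,255,45)):
    "nadir wrist view; returns centre, sides, angle of the dark top nearest the image of xy"
    o=.068*np.array([-np.sin(yaw),np.cos(yaw)])
    env.reach([*(np.array(xy)-o),h],rot(yaw)); f=grab("wrist")
    if name: save(f,name)
    uv=proj(f,[[*xy,ztop]])[0]
    m=mask(f,lo,hi); m[330:]=0
    c=[c for c in blobs(m,300) if cv2.pointPolygonTest(c,tuple(map(float,uv)),True)>-25]
    if not c: print("nothing"); return None
    r=rect(f,c[0],ztop); print("look",*r,"clock",monitor.sense()["clock"]); return r
def st(): s=monitor.sense(); print("t %.1f"%s["clock"],s["position"],"gap %.3f"%s["finger_gap"],"F",s["contact_force"]); return s
E
python3 - <<'E'
from h import *
t=grab("top")
m=mask(t,(0,0,0),(180,255,50))
for c in blobs(m,150,2000): print(c.reshape(-1,2).mean(0),rect(t,c,.066))
r=look((.39,.205),.066,name="cov"); 
if r: r=look(r[0],.066,name="cov2")
E
```

```text
[492.3103 305.7931] (array([ 0.2789, -0.499 ], dtype=float32), np.float32(0.11529026), np.float32(0.091233104), np.float32(1.4071636))
[173.3854 168.4062] (array([0.5956, 0.2903], dtype=float32), np.float32(0.06978002), np.float32(0.066651344), np.float32(0.24213775))
[126.3592 232.1942] (array([0.4368, 0.3967], dtype=float32), np.float32(0.077479966), np.float32(0.056179658), np.float32(1.564405))
[198.5435 256.0435] (array([0.3867, 0.2177], dtype=float32), np.float32(0.065866485), np.float32(0.05665216), np.float32(-1.1897247))
[390.4831 126.6356] (array([ 0.7198, -0.2449], dtype=float32), np.float32(0.16434404), np.float32(0.035022344), np.float32(-0.5880344))
[ 86.9155 293.8028] (array([0.2825, 0.4872], dtype=float32), np.float32(0.061650958), np.float32(0.06001553), np.float32(-1.5132031))
[139.7653 364.2755] (array([0.1286, 0.3485], dtype=float32), np.float32(0.1355041), np.float32(0.023330802), np.float32(-0.57751364))
[474.0161  62.5   ] (array([ 0.9038, -0.482 ], dtype=float32), np.float32(0.07276802), np.float32(0.028587501), np.float32(1.5435758))
[405.3562 184.2466] (array([ 0.5697, -0.2786], dtype=float32), np.float32(0.07460353), np.float32(0.028718371), np.float32(1.1658863))
look [0.3842 0.2214] 0.057010863 0.05631554 -1.1903801 clock 4.6083
look [0.3844 0.2214] 0.056865823 0.05643891 -1.1912446 clock 4.9083
```

View pics/cov2.png

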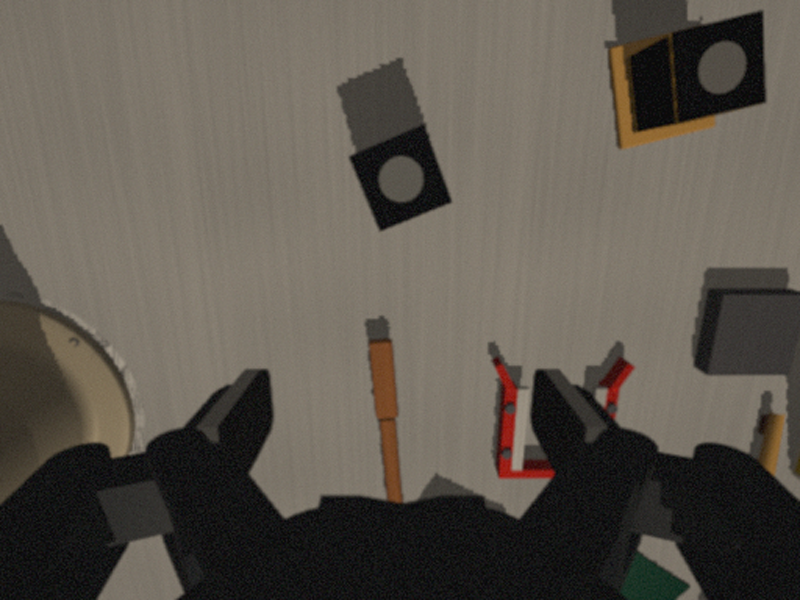

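```bash
cat >> h.py <<'E'
def place_cover(slot,dz=0.):
    "cover held with TCP .022+dz above its lower edge; jaws across the shelf"
    p=SHELF+slot*np.array([np.cos(SHY),np.sin(SHY)]); q=rot(SHY-np.pi/2)
    env.reach([*p,.20],q); env.movel([*p,.075+dz],velocity=.15)
    print("touch",env.movel([*p,.058+dz],velocity=.03,guard=3)); st()
    env.release(); env.movel([*p,.20],velocity=.25)
E
python3 - <<'E'
from h import *
p=[.3844,.2214]; q=rot(.380)
env.reach([*p,.16],q); env.movel([*p,.022],velocity=.12); env.close_gripper(40); st()
env.movel([*p,.15],velocity=.2); st()
place_cover(-.066); st()
r=look((.5956,.2903),.074,h=.25)
if r: r=look(r[0],.074,h=.25)
E
```

```text
t 7.1 [0.3847 0.2215 0.0225] gap 0.677 F [-0.725  -0.2753  5.7951]
t 7.9 [0.3838 0.2212 0.1489] gap 0.673 F [-0.1265 -0.1863 -1.6607]
touch True
t 11.2 [ 0.375  -0.2988  0.0623] gap 0.677 F [-0.8648  0.0272  4.2751]
t 12.3 [ 0.3746 -0.2982  0.1987] gap 1.000 F [ 0.1357 -1.632  -0.3437]
look [0.599  0.2944] 0.05624255 0.055241857 -1.3308537 clock 14.4167
look [0.599  0.2946] 0.056387544 0.055182926 -1.3306231 clock 14.7167
```

```bash
cat >> h.py <<'E'
def slide_in(p,yaw,z=.032):
    env.reach([*p,.16],rot(yaw)); env.movel([*p,z],velocity=.12); env.close_gripper(40); st()
    env.movel([FORK[0],FORK[1]+.175,z],velocity=.1,frame=rot(0)); st()
    env.movel([FORK[0],FORK[1]+.09,z],velocity=.08); st()
    print("stop",env.movel([FORK[0],SEAT[1]-.003,z],velocity=.05,guard=8)); return st()
E
python3 - <<'E'
from h import *
s=slide_in([.599,.2946],.240)
E
```

```text
t 16.8 [0.5992 0.2947 0.0327] gap 0.672 F [-2.0125 -0.5813  5.5114]
t 18.5 [0.5379 0.1593 0.0326] gap 0.677 F [0.3665 0.3285 7.7846]
t 19.7 [0.5378 0.0741 0.0326] gap 0.673 F [-0.3422 -1.6908  7.4975]
stop True
t 21.5 [ 0.5378 -0.0207  0.0326] gap 0.669 F [-0.4497  1.6379  3.9354]
```

```bash
python3 - <<'E'
from h import *
for z in (.036,.042,.05,.058): env.movel([.5375,-.0205,z],velocity=.03); st()
f=grab("scene"); cv2.imwrite("pics/lift.png",cv2.resize(f["frame"][130:230,180:310,::-1],(780,600),interpolation=cv2.INTER_CUBIC))
E
```

```text
t 21.8 [ 0.537  -0.0205  0.0356] gap 0.671 F [ 0.3794  0.788  -3.2014]
t 22.1 [ 0.5376 -0.0205  0.0422] gap 0.678 F [-0.4134  0.1481 -3.1855]
t 22.6 [ 0.5377 -0.0205  0.0504] gap 0.670 F [ 0.697   0.2229 -3.5375]
t 23.0 [ 0.5377 -0.0205  0.0583] gap 0.675 F [ 0.3585  0.2327 -2.4788]
```

View pics/lift.png

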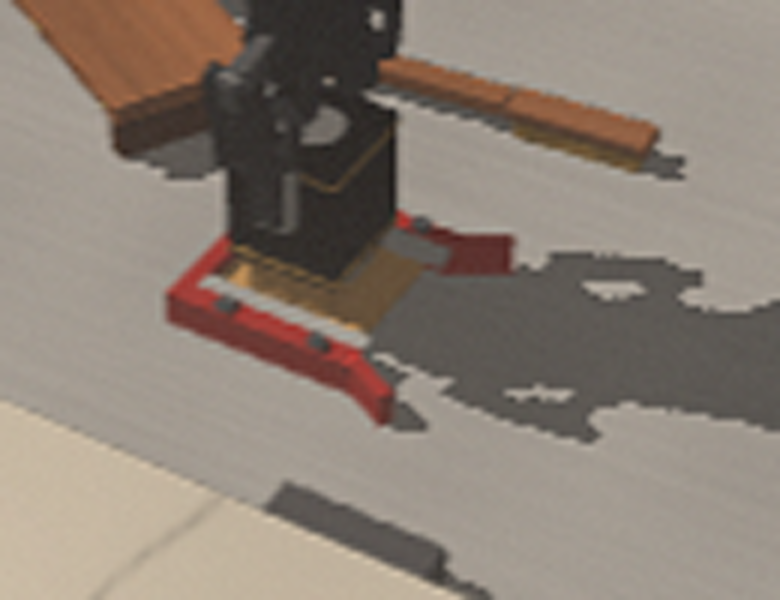

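```bash
python3 - <<'E'
from h import *
env.movel([.5375,-.0205,.09],velocity=.05); st()
env.movel([.5375,-.0205,.18],velocity=.15); st()
f=grab("scene"); cv2.imwrite("pics/lift2.png",cv2.resize(f["frame"][90:230,160:340,::-1],(770,600),interpolation=cv2.INTER_CUBIC))
E
```

```text
t 23.8 [ 0.5374 -0.0205  0.0899] gap 0.676 F [ 0.2808  0.1777 -0.4465]
t 24.6 [ 0.537  -0.0204  0.179 ] gap 0.677 F [-0.1275 -0.0551 -1.0253]
```

View pics/lift2.png

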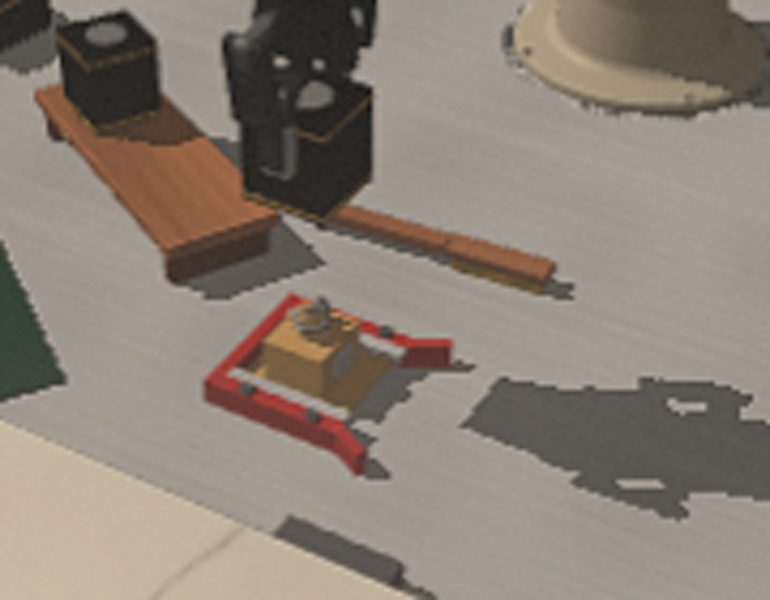

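```bash
cat >> h.py <<'E'
def take_stand(slot,y0):
    x=FORK[0]; yo=FORK[1]+.115
    env.reach([x,y0,.14],rot(0)); env.movel([x,y0,.020],velocity=.12); env.close_gripper(30); st()
    env.movel([x,yo,.020],velocity=.08); st()
    env.release(); env.movel([x,yo,.013],velocity=.05); env.close_gripper(40); st()
    env.movel([x,yo,.16],velocity=.15); st()
    p=MAT+slot*np.array([np.cos(MAY),np.sin(MAY)])
    env.reach([*p,.16],rot(MAY-np.pi/2)); env.movel([*p,.03],velocity=.12)
    print("touch",env.movel([*p,.012],velocity=.03,guard=3)); st()
    env.release(); env.movel([*p,.16],velocity=.2)
E
python3 - <<'E'
from h import *
place_cover(0.,.0025)
env.reach([.5375,-.0195,.18],rot(0))
take_stand(-.044,-.0195)
f=grab("scene"); save(f,"s1"); f=grab("top"); save(f,"t1")
r=look((.4375,.4025),.074,h=.25)
if r: look(r[0],.074,h=.25)
E
```

```text
touch True
t 27.1 [ 0.4074 -0.2412  0.0645] gap 0.676 F [-1.1361  1.1771  5.4878]
t 31.0 [ 0.5378 -0.0196  0.0205] gap 0.579 F [-0.9128  0.4811  4.3317]
t 32.7 [0.5379 0.0997 0.0205] gap 0.579 F [-0.4024  0.2537  4.9018]
t 33.8 [0.5377 0.0995 0.0133] gap 0.579 F [ 0.1808 -0.1226  2.5093]
t 35.0 [0.537  0.0995 0.159 ] gap 0.576 F [ 0.107   0.2028 -2.3075]
touch True
t 38.3 [ 0.5579 -0.3522  0.0161] gap 0.572 F [-0.089  -0.2516  4.0626]
look [0.4363 0.4037] 0.056398977 0.05510722 -0.0019498694 clock 42.3
look [0.4363 0.4037] 0.056338105 0.056178603 1.5696924 clock 42.6
```

View pics/s1.png

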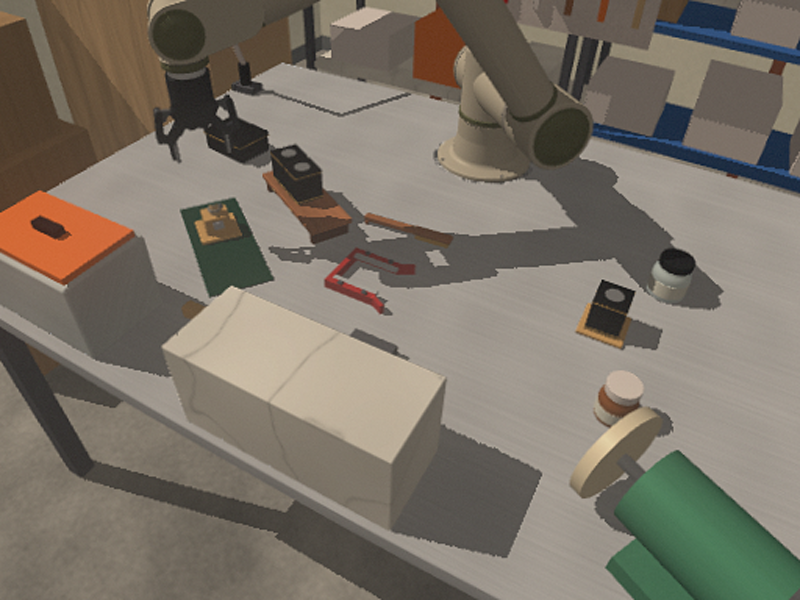

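```bash
python3 - <<'E'
from h import *
s=slide_in([.4363,.4037],-.001)
y=s["position"][1]
if y<SEAT[1]+.004:
    for z in (.042,.058,.09): env.movel([.5375,y,z],velocity=.04); st()
    env.movel([.5375,y,.18],velocity=.15); st()
    f=grab("scene"); cv2.imwrite("pics/lift3.png",cv2.resize(f["frame"][90:230,160:340,::-1],(770,600),interpolation=cv2.INTER_CUBIC))
E
```

```text
t 44.7 [0.4366 0.4039 0.0326] gap 0.676 F [-0.4732 -0.9339  5.0448]
t 47.5 [0.5378 0.1598 0.0326] gap 0.675 F [-0.9237  0.8353  6.4572]
t 48.7 [0.538  0.0742 0.0325] gap 0.677 F [-0.9659 -1.5683  6.4833]
stop True
t 50.6 [ 0.5378 -0.0207  0.0326] gap 0.676 F [0.3306 2.1035 3.7599]
t 51.0 [ 0.5374 -0.0207  0.042 ] gap 0.675 F [-0.7026  1.6353 -2.7443]
t 51.5 [ 0.5378 -0.0207  0.0584] gap 0.672 F [ 0.4104  1.1966 -3.1723]
t 52.5 [ 0.5374 -0.0207  0.0898] gap 0.678 F [ 0.078  -0.5258 -0.8584]
t 53.2 [ 0.537  -0.0206  0.179 ] gap 0.675 F [-0.4104  0.3035 -1.4356]
```

View pics/lift3.png

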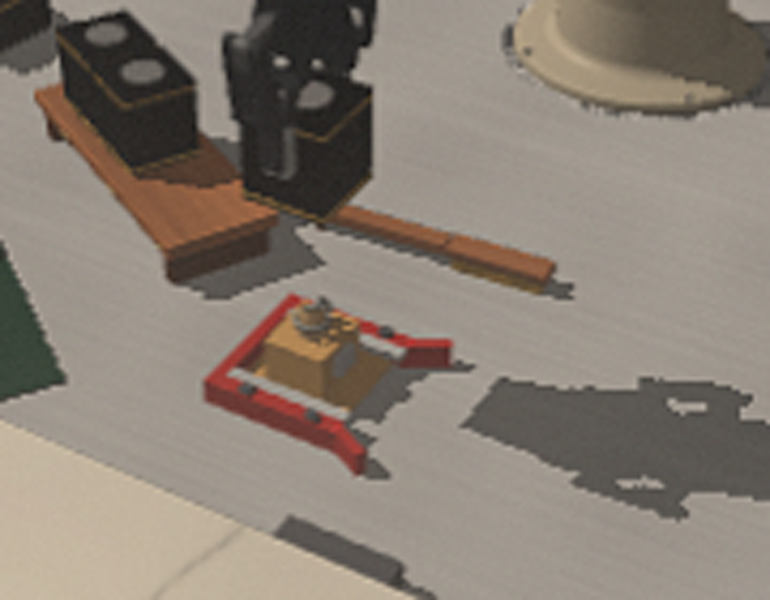

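```bash
python3 - <<'E'
from h import *
place_cover(.066,.0025)
env.reach([.5375,-.0195,.18],rot(0))
take_stand(.044,-.0195)
env.reach([.3,.3,.3],rot(0)); st()
f=grab("top"); cv2.imwrite("pics/final.png",cv2.resize(f["frame"][120:310,300:500,::-1],(630,600),interpolation=cv2.INTER_CUBIC))
m=mask(f,(0,0,0),(180,255,50))
for c in blobs(mask(f,(14,20,60),(25,60,140)),20,200): 
    p=cast(f,[c.reshape(-1,2).mean(0)],.106)[0,:2]-SHELF
    if np.hypot(*p)<.15: print("disc shelf frame along/across",p@[np.cos(SHY),np.sin(SHY)],p@[np.sin(SHY),-np.cos(SHY)])
for c in blobs(mask(f,(11,100,110),(22,255,255)),100,2000):
    r=rect(f,c,.011); p=r[0]-MAT
    if np.hypot(*p)<.15: print("plates on mat",r[1:],"ang rel",wrap(r[3]-MAY,0,np.pi/2),"along/across",p@[np.cos(MAY),np.sin(MAY)],p@[np.sin(MAY),-np.cos(MAY)])
E
```

```text
touch True
t 55.5 [ 0.4398 -0.1837  0.0644] gap 0.677 F [-1.4906  0.1945  5.5075]
t 59.2 [ 0.5378 -0.0196  0.0205] gap 0.576 F [-0.9777 -0.2027  4.3258]
t 60.9 [0.5379 0.0997 0.0205] gap 0.574 F [-0.4859  0.8695  5.4132]
t 62.0 [0.5377 0.0995 0.0132] gap 0.581 F [0.4411 0.6988 1.855 ]
t 63.2 [0.537  0.0995 0.1591] gap 0.581 F [-0.6757  0.7598 -2.1817]
touch True
t 66.3 [ 0.6099 -0.2812  0.0161] gap 0.579 F [ 0.0255 -0.239   3.5591]
t 70.1 [0.3005 0.2998 0.2998] gap 1.002 F [ 0.2641  0.1542 -0.8119]
disc shelf frame along/across 0.06603783767782646 0.000662964717628823
disc shelf frame along/across -8.363022895068795e-05 0.0008318955072154511
disc shelf frame along/across -0.06532536007976922 0.0009383065812362083
plates on mat (np.float32(0.07983793), np.float32(0.07903911), np.float32(0.9258563)) ang rel -0.012643695 along/across 0.045501140704751766 0.0010780136709766935
plates on mat (np.float32(0.079702035), np.float32(0.078583665), np.float32(0.9201349)) ang rel -0.018365085 along/across -0.04265295867706119 0.0009169693451096562
```

View pics/final.png

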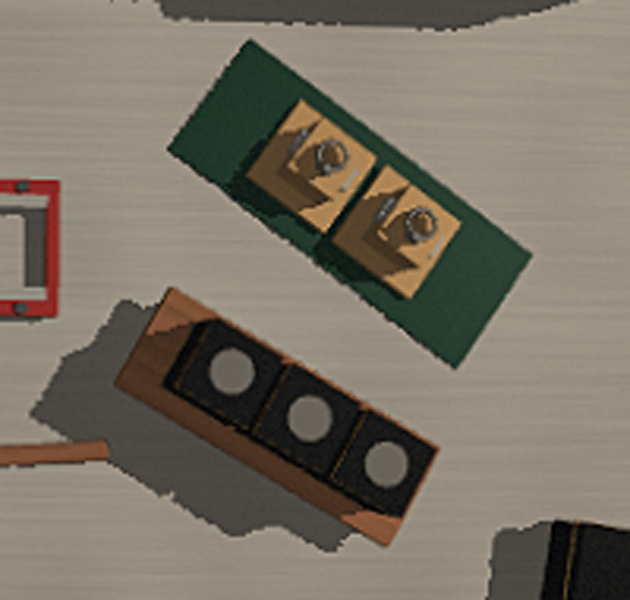

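Everything is in place: both rows are centred to about 1 mm, squared within 0.02 rad, with gaps of about 8 mm, and the arm is clear.

```bash
python3 -c "
from h import *
env.hold(0.5); st(); print(job.hand_in())"
```

```text
t 70.6 [0.3 0.3 0.3] gap 1.000 F [-0.7155 -0.0853  0.1754]
the job is handed in; nothing more can be done
None
```

The job is done and handed in at 70.6 s; no verdict was reported. Two stands were present, plus one cover standing on its own.

- **Stands:** I slid each covered stand into the fork, pulled its cover off there, then slid the bare stand out of the fork and set it on the mat.
- **Covers on the shelf:** in the last top view the three cover centres were at −65, 0 and +66 mm along the shelf and within 1 mm of its centre line. I measured only the discs on their tops. That they are square to the shelf I judged from the picture and the jaw angle, not by measurement.
- **Stands on the mat:** the two stands were at −43 and +46 mm along the mat, about 1 mm off its centre line, and squared within 0.02 rad.
- **Disagreement:** the pull-off force read about 3 N, below the stated 5 to 9 N. The pictures showed each cover coming off cleanly and its stand staying in the fork.
- **Not checked:** I did not re-measure the bystanders at the end. The arm never worked near them, and I saw no stand knocked aside.

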